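# Extend a mast leg to its next latch hole

### The arm

A 6-joint arm with a two-finger parallel gripper is mounted at the origin on the work surface. World frame = base frame: x ahead of the robot, y to its left, z up, the work surface at z = 0. Lengths are in m, angles in degrees, forces in N, time in s.
With the tool pointing down it reaches from about 0.3 to 0.825 m from the base axis. Payload 5.4 kg.
Tool frame: the origin (TCP) lies midway between the tips of the shut fingers; the grasp point (between the pads) lies 19 mm behind it; z points along the fingers, y is the direction in which the jaws open and shut (so a half turn about z gives the same grasp; the last joint's range is limited). The gripper opens to 92 mm and grips with 3 to 60 N. Pads are 20 mm wide; open, the fingers measure 128 mm over their backs; the gripper's body (75 mm by 189 mm) begins 69 mm behind the grasp point.
Start: joints at [-78.902, 9.076, 91.501, -0, 79.423, -12.038], TCP at [0.226, -0.529, 0.215] pointing down, gripper open.
Joint ranges: [-166.64, 166.64], [-54.1, 131.32], [10.49, 154.53], [-73.88, 253.88], [9.74, 151.15], [-171.62, 171.62]. Speed limits (degrees/s): [147.25, 147.25, 180, 180, 180, 180].

### API

Orientations are given as [roll, pitch, yaw] about the fixed x, y, z axes, in that order (R = Rz(yaw) Ry(pitch) Rx(roll)).
In Python, from plant import monitor, viewer, workorder gives the robot as it stands. The module is installed in compiled form; this text tells all that it offers.
- The arm moves only by the tool step_arm, never from a script. Its argument "deltas" is text: rows parted by semicolons, each of 6 numbers parted by spaces: the shift along the tool's x, y, z in mm, then the turn, a rotation vector about the tool's x, y, z in degrees. In form: x y z ax ay az; .... A call has 1 to 5 rows; each row is the pose to reach, as a shift and turn from the pose commanded when the call began, along the tool's axes at that moment; what a row does not reach only later rows make up. A row lasts 1/10 s, in which the tool goes at most 50 mm and 8.59 degrees, less where a joint would pass 70% of its speed; a pose out of reach is approached as far as the arm can. A call with a gripper value outside its range is refused whole. "fingers" is the opening in per cent of the stroke, from 0 (shut) to 100 (fully open), set as the call begins (left out, the last holds). The fingers move at their own pace and stop on an object; "force" is the grip in N (left out, the last holds). Time passes only in rows, so rows that repeat a pose let the fingers close. It gives the time, the measured TCP pose, the force and the opening at its end, in the units of the state.
- monitor.observe(): the state, without advancing time (a new reading comes with each control period).
- viewer.capture(name): name is "scene" or "top"; returns the picture (400x640x3 uint8, blue, green, red); there is no depth.
- viewer.calibration(name): a dict with "vertical_fov" (degrees; the focal length in pixels is half the picture's height over the tangent of half this angle, whatever the lens; pixels are square), "cx", "cy" (the principal point, pixels), "eye" and "rotation" of the camera in the world. Camera axes: x right, y down, z forward; pixel columns grow to the right and rows downward; lengths in m; the calibration is good to about 2 mm. A picture is of the moment at which its call begins. calibration takes no time and is no camera call.
- workorder.close_job(): hands the job in, once; it reports no verdict.
The state is a dict: "t": time; "q": joint angles; "dq": joint speeds; "tau": joint torques, N m; "eef_pos": TCP position; "tool_rot": TCP orientation; "ft_force": force on the tool from outside, world axes, zero at the start; "torque": the same for the moment, N m; "grip_width": finger opening in m.
Only numpy, scipy, OpenCV 4.12 (cv2) and the standard library are available. Lean on these libraries where they do the work, as an engineer would, in place of code of your own. Each camera call takes 0.05 s, during which the arm holds its last target.

### The job

Lengthen the telescoping mast leg that lies in the bench cradle by one setting: press its spring button down, slide the inner tube out towards its rubber foot, and leave the button popped up fully through the next hole. Be gentle: never force the button hard against the tube, and leave the other things on the bench where they are.

Things in the scene. Friction and masses are not known exactly. Their poses are not given: they have to be found in the camera images.
- leg: Square aluminium outer tube in a cradle fixed to the table, 36 wide, level, its top face 70 above the table; black base plate 310 x 90. Origin on the table straight below the first hole's centre. x axis: along the tube, the way the inner tube slides out (to the rubber foot); z up. The tube reaches from 160 behind the origin to 158 ahead of it.
- first_hole (a point): Centre of the first hole, in the tube's top face. A lengthwise slot 10 wide joins it to the second hole; both holes are 22 x 22. The second is in an adjustable steel plate let into the tube's top: its centre lies 62 to 88 ahead (leg's x), set differently each time and not measured: see or feel for it.
- cap (a point): Centre of the spring button's black cap, 24 long (along the tube) x 18 wide x 16 tall, alone on top of the tube. Button up: cap top 29, underside 13 above the tube's face (centre 91 above the table). Its stem (10 x 8) passes through the slot to a shoulder 18 x 18 that fills the hole, with 2 of play each way along the tube. Cap, shoulder and inner tube slide together.
- button (a joint): How far the button is pressed down, m: 0 = up through a hole; beyond 0.0055 it is clear of the wall and can slide; the tube's floor stops it at 0.009. Spring: 5 N at 0, 7 N at 0.0055, 8.6 N at 0.009. Once slid out of a hole, the wall keeps it at about 0.0055 and the cap can be let go; over a hole it springs up to 0 unless held down, and locks the tube.
- inner (a joint): How far the inner tube (with the button) has slid out of the outer tube, m: about 0 at the start with the button in the first hole, end stop at 0.112, which is beyond the second hole. Sliding takes about 2 to 5 N.
- wrench: Loose bystander: steel spanner, 150 long, lying on the table beside the cradle; origin at the centre of its underside.
- screwdriver: Loose bystander: screwdriver, 170 long, lying on the other side of the cradle.
- spare_foot: Loose bystander: spare rubber foot, 36 across, 30 tall, upright near the cradle.
- spare_plate: Loose bystander: spare aluminium plate with three holes, 100 x 28 x 6, flat near the cradle.
- jar: Loose bystander: clear screw-top jar, 50 across, 60 tall, near the rear end of the leg.
- battery: Loose bystander: grey battery pack, 70 x 100 x 35, on the left of the table.

How it is judged:
By the outcome, as a careful person would: the job done as asked, in the order asked, and still so for the second after the job is handed in, with the robot touching nothing.
It also fails if it takes over 38 s, if anything falls off the work surface, if the arm or the gripper's body presses on something with over 40 N, if the wrist force passes 120 N, or if a joint passes its speed limit or range.

## Working session

There is one attempt and no reset: what is moved stays moved. The work goes in short steps, Python scripts to look and compute and a tool call to move; the robot and the scene stay as the last step left them, time stands still between calls to the robot, and variables do not carry over. Pictures are saved under pics/ and viewed, and the job is handed in when it is done.

Besides the shell and the picture viewer there is one more tool, called by a JSON object that holds its "op" and its "data", one argument or row to a line. step_arm: Moves the arm, as the interface text tells. Its arguments: {"type":"object","properties":{"deltas":{"type":"string"},"fingers":{"type":"number"},"force":{"type":"number"}},"required":["deltas"]}

```bash
mkdir -p pics; python3 - <<'E'
from plant import monitor, viewer, workorder
import cv2
print(monitor.observe())
for n in("scene","top"):
    cv2.imwrite(f"pics/{n}0.png",viewer.capture(n)); print(viewer.calibration(n))
E
```

```text
{'t': 0.0, 'q': array([-7.88998837e+01,  9.11378157e+00,  9.15708442e+01, -7.35230716e-04,
        7.94205174e+01, -1.20379951e+01]), 'dq': array([-0.03531078,  0.01730421, -0.10663386, -0.00728761,  0.04253352,
        0.00546792]), 'tau': array([ 1.10553166e-03, -3.85565293e+01, -3.22114062e+01,  7.01474841e-02,
        3.77819873e-02, -1.39402318e-04]), 'eef_pos': array([ 0.22580136, -0.52814826,  0.21361942]), 'tool_rot': array([-1.79897018e+02, -2.12220771e-02,  2.31382280e+01]), 'ft_force': array([ 0.65340134, -0.43522423, -0.02465666]), 'torque': array([-0.00594139,  0.01871348,  0.02635269]), 'grip_width': 0.0919859638761658}
{'vertical_fov': 45.23842158993522, 'cx': 322.56982094327014, 'cy': 201.46757325127018, 'eye': array([ 1.17392837, -0.05810633,  0.98239352]), 'rotation': array([-144.04068782,    0.34281571,   72.26837896])}
{'vertical_fov': 49.516515969485496, 'cx': 319.2695047954475, 'cy': 194.86373713517168, 'eye': array([0.31936361, 0.14174846, 1.37143611]), 'rotation': array([-169.89731154,   -1.33039091,  -89.42816726])}
```

View pics/scene0.png

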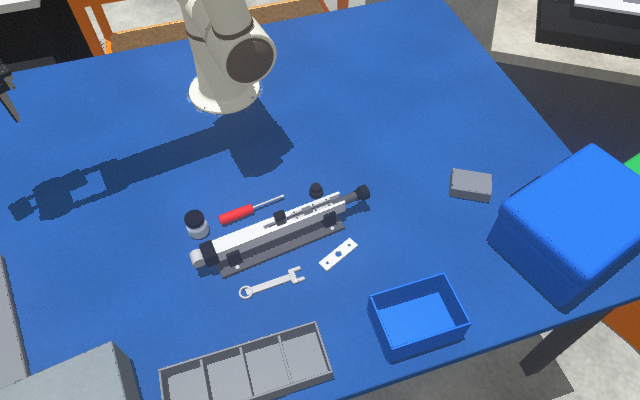

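View pics/top0.png

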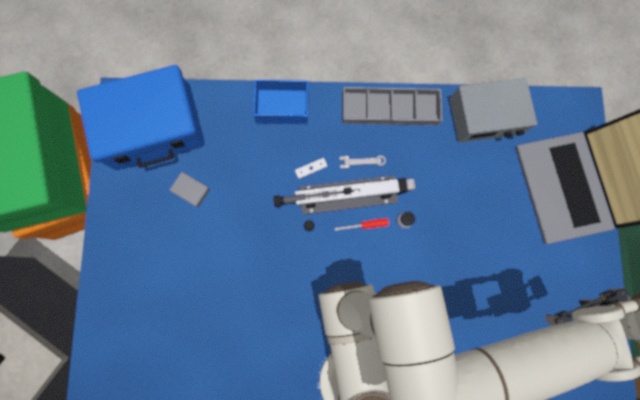

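```bash
python3 - <<'E'
import cv2
s=cv2.imread("pics/scene0.png")[170:280,180:380]; cv2.imwrite("pics/s1.png",cv2.resize(s,None,fx=4,fy=4,interpolation=cv2.INTER_CUBIC))
s=cv2.imread("pics/top0.png")[150:235,265:425]; cv2.imwrite("pics/t1.png",cv2.resize(s,None,fx=5,fy=5,interpolation=cv2.INTER_CUBIC))
E
```

```text
(no output)
```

View pics/s1.png

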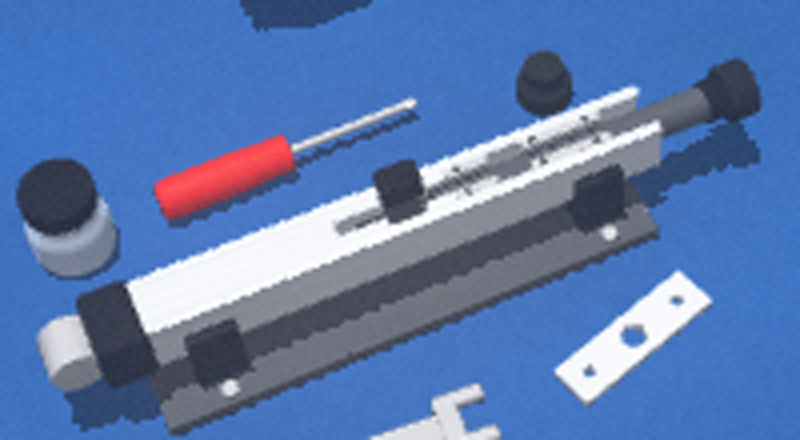

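View pics/t1.png

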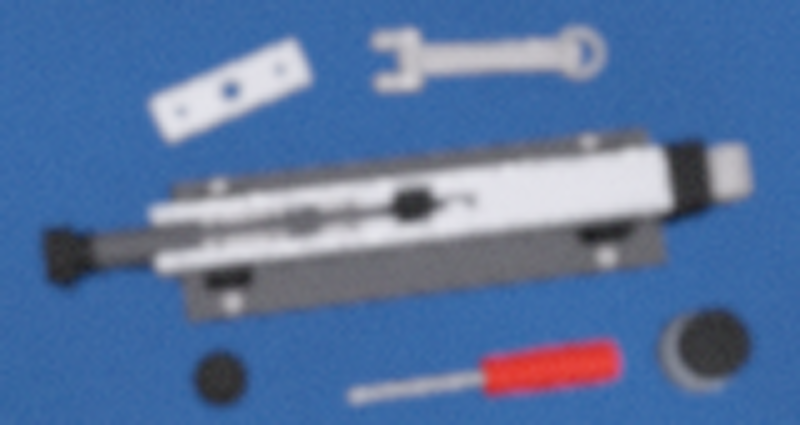

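```bash
cat > h.py <<'E'
import numpy as np
from plant import monitor, viewer, workorder
from scipy.spatial.transform import Rotation as R
def ray(n,u,v):
    c=viewer.calibration(n); f=200/np.tan(np.radians(c['vertical_fov']/2))
    d=R.from_euler('xyz',c['rotation'],degrees=True).as_matrix()@np.array([(u-c['cx'])/f,(v-c['cy'])/f,1])
    return c['eye'],d
def pt(n,u,v,z):
    e,d=ray(n,u,v); return e+d*(z-e[2])/d[2]
def tri(a,b):
    (e1,d1),(e2,d2)=ray(*a),ray(*b); s=np.linalg.lstsq(np.c_[d1,-d2],e2-e1,rcond=None)[0]
    p,q=e1+d1*s[0],e2+d2*s[1]; return (p+q)/2,np.linalg.norm(p-q)
def S(x,y): return ("scene",180+x/4-.4,170+y/4-.4)
def T(x,y): return ("top",265+x/5-.4,150+y/5-.4)
def proj(n,p):
    c=viewer.calibration(n); f=200/np.tan(np.radians(c['vertical_fov']/2))
    q=R.from_euler('xyz',c['rotation'],degrees=True).as_matrix().T@(np.array(p)-c['eye']); return q[:2]/q[2]*f+[c['cx'],c['cy']]
E
python3 - <<'E'
from h import *
np.set_printoptions(precision=4,suppress=True)
print("base",proj("scene",[0,0,0]),proj("top",[0,0,0]))
print("cap tri",tri(S(401,190),T(413,204)))
for nm,a,z in [("capS",S(401,190),.091),("capT",T(413,204),.091),("holeS",S(510,163),.07),("holeT",T(302,220),.07),
 ("endS1",S(638,92),.07),("endS2",S(660,127),.07),("endT1",T(150,206),.07),("endT2",T(158,273),.07),("rearT1",T(665,148),.07),("rearT2",T(674,214),.07),("rearS1",S(128,285),.07),("rearS2",S(150,332),.07),
 ("footT",T(68,256),.052),("slotendS",S(340,227),.07)]:
    print(nm,pt(*a,z))
E
```

```text
base [225.3935  89.475 ] [354.9458 381.0977]
cap tri (array([0.5639, 0.0299, 0.0849]), np.float64(0.0002306897787205585))
capS [0.568  0.0294 0.091 ]
capT [0.5627 0.0303 0.091 ]
holeS [0.555  0.0964 0.07  ]
holeT [0.5558 0.0964 0.07  ]
endS1 [0.5291 0.1836 0.07  ]
endS2 [0.5574 0.1876 0.07  ]
endT1 [0.5631 0.1892 0.07  ]
endT2 [0.5218 0.1836 0.07  ]
rearT1 [ 0.604  -0.1271  0.07  ]
rearT2 [ 0.5627 -0.1318  0.07  ]
rearS1 [ 0.5686 -0.1289  0.07  ]
rearS2 [ 0.6021 -0.1227  0.07  ]
footT [0.5345 0.2397 0.052 ]
slotendS [ 0.5676 -0.0078  0.07  ]
```

```bash
cat >> h.py <<'E'
def d(target,yaw=None):
    o=monitor.observe(); M=R.from_euler('xyz',o['tool_rot'],degrees=True)
    v=M.inv().apply(np.array(target)-o['eef_pos'])*1000
    r=(M.inv()*R.from_euler('xyz',[180,0,yaw],degrees=True)).as_rotvec(degrees=True)
    print(np.round(v,1),np.round(r,2)); return v,r
E
python3 - <<'E'
from h import *
d([.564,.030,.16],7.5)
E
```

```text
[ 530.3 -380.4   54.5] [-1.000e-01 -1.000e-02  1.564e+01]
```

{"op": "step_arm", "data": {
  "deltas": "39 -28 2 0 0 0; 78 -56 4 0 0 0; 117 -84 6 0 0 0; 156 -112 8 0 0 0; 195 -140 10 0 0 0",
  "fingers": 55,
  "force": 15
}}

```text
t: 0.6
eef_pos: [0.3507, -0.3214, 0.2041]
tool_rot: [-180.0, -0.0, 23.1]
ft_force: [0.4, -0.8, 0.7]
grip_width: 0.0536
```

{"op": "step_arm", "data": {
  "deltas": "39 -28 2 0 0 0; 78 -56 4 0 0 0; 117 -84 6 0 0 0; 156 -112 8 0 0 0; 195 -140 10 0 0 0"
}}

```text
t: 1.1
eef_pos: [0.475, -0.116, 0.1943]
tool_rot: [-180.0, 0.0, 23.1]
ft_force: [1.1, 0.2, -0.6]
grip_width: 0.0507
```

```bash
python3 - <<'E'
from h import *
d([.564,.030,.16],7.5)
print(monitor.observe())
E
```

```text
[139.2 -99.3  34.3] [-0.000e+00  1.000e-02  1.563e+01]
{'t': 1.1, 'q': array([-2.79194638e+01, -2.94048628e+00,  1.06349158e+02, -1.72716182e-03,
        7.65983192e+01,  3.89490966e+01]), 'dq': array([ 58.55200174,  20.70771362, -17.47548476,  -0.08733258,
        -3.71627738,  58.27978264]), 'tau': array([ -4.30376753, -32.33701587, -29.89441216,   0.131127  ,
         0.28359546,  -1.06868941]), 'eef_pos': array([ 0.47500121, -0.11602365,  0.1943204 ]), 'tool_rot': array([-1.79995620e+02,  5.70111742e-03,  2.31318403e+01]), 'ft_force': array([ 1.13298925,  0.16477929, -0.61951648]), 'torque': array([-0.01431827, -0.01377502,  0.00028337]), 'grip_width': 0.050746394660531984}
```

{"op": "step_arm", "data": {
  "deltas": "38 -27 8 0 0 5; 76 -54 16 0 0 10; 112 -80 24 0 0 15.6; 140 -100 34 0 0 15.6; 140 -100 34 0 0 15.6"
}}

```text
t: 1.6
eef_pos: [0.5638, 0.0326, 0.1584]
tool_rot: [-179.9, 0.2, 7.8]
ft_force: [-1.2, -0.3, -0.9]
grip_width: 0.0505
```

```bash
python3 - <<'E'
from h import *
import cv2
d([.564,.030,.16],7.5)
for n,(x,y,w,h,k) in dict(scene=(180,100,200,150,4),top=(265,140,160,100,5)).items():
    cv2.imwrite(f"pics/{n}2.png",cv2.resize(viewer.capture(n)[y:y+h,x:x+w],None,fx=k,fy=k,interpolation=cv2.INTER_CUBIC))
d([.564,.030,.16],7.5)
E
```

```text
[-0.1  2.6 -1.6] [-0.12  0.17  0.29]
[ 0.6 -0.5 -0.2] [-0.01  0.11  0.13]
```

View pics/scene2.png

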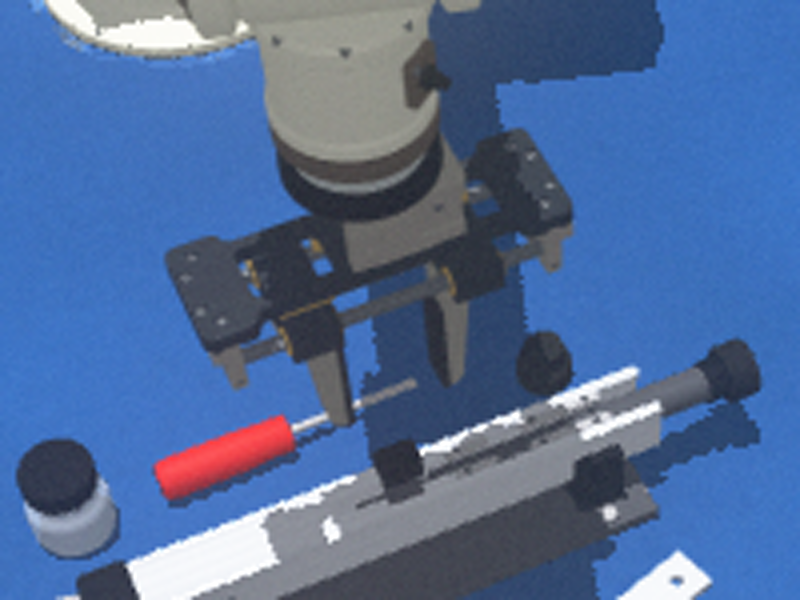

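View pics/top2.png

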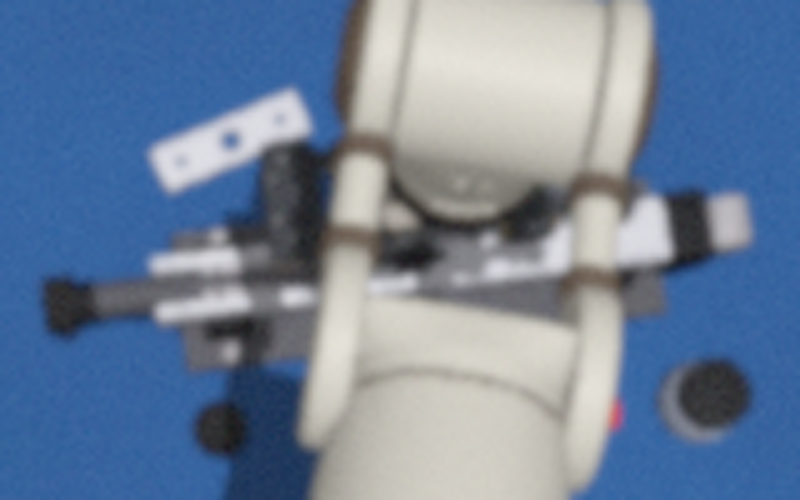

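{"op": "step_arm", "data": {
  "deltas": "0.5 0 30 0 0 0.1; 0.5 0 60 0 0 0.1; 0.5 0 72 0 0 0.1; 0.5 0 76 0 0 0.1; 0.5 0 76 0 0 0.1"
}}

```text
t: 2.2
eef_pos: [0.5646, 0.0283, 0.0852]
tool_rot: [180.0, -0.0, 7.4]
ft_force: [-0.4, 0.1, 0.4]
grip_width: 0.0509
```

```bash
python3 - <<'E'
from h import *
import cv2
cv2.imwrite("pics/scene3.png",cv2.resize(viewer.capture("scene")[150:270,200:360],None,fx=5,fy=5,interpolation=cv2.INTER_CUBIC))
d([.564,.030,.083],7.5)
print(monitor.observe()['ft_force'])
E
```

```text
[-1.1 -1.8  2.9] [ 0.04 -0.11 -0.1 ]
[ 0.44411375 -0.81347095 -1.14952932]
```

View pics/scene3.png

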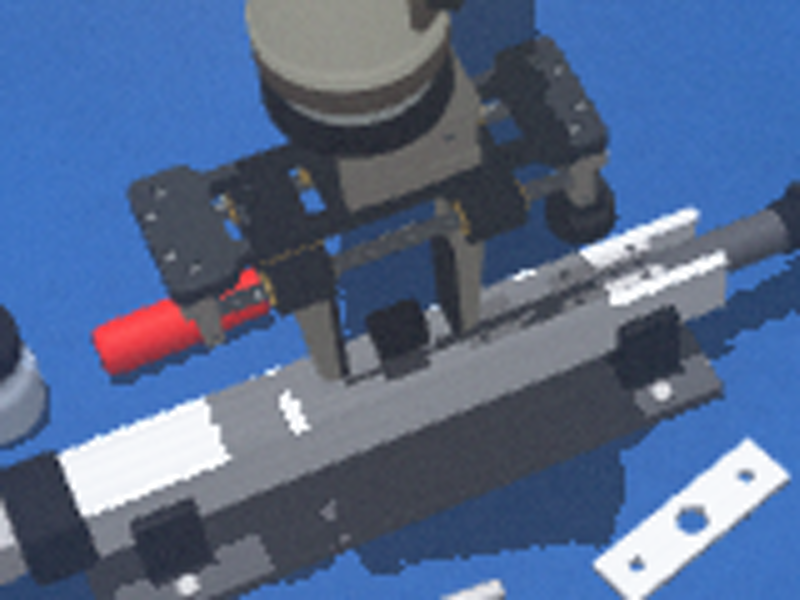

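{"op": "step_arm", "data": {
  "deltas": "-1 -1.5 2 0 0 0; -1 -1.5 2 0 0 0; -1 -1.5 2 0 0 0; -1 -1.5 2 0 0 0; -1 -1.5 2 0 0 0",
  "fingers": 15,
  "force": 15
}}

```text
t: 2.75
eef_pos: [0.5636, 0.0304, 0.0831]
tool_rot: [180.0, -0.0, 7.4]
ft_force: [0.2, 0.3, 2.9]
grip_width: 0.024
```

```bash
python3 - <<'E'
from h import *
for i in range(3):
    d([.564,.030,.083],7.5); o=monitor.observe();print(o['ft_force'],o['grip_width'])
    viewer.capture("top")
E
```

```text
[0.3 0.4 0.1] [ 0.01 -0.04 -0.05]
[0.18153518 0.32670911 2.89390499] 0.02398787490618217
[0.4 0.5 0.1] [ 0.01 -0.04 -0.05]
[-1.32065703  0.93581178  3.56329017] 0.02377160867334531
[0.3 0.5 0.1] [ 0.01 -0.04 -0.05]
[-1.05896729  0.838004    2.78057178] 0.024208880844973295
```

{"op": "step_arm", "data": {
  "deltas": "0 0 2 0 0 0; 0 0 4 0 0 0; 0 0 5 0 0 0; 0 0 6 0 0 0; 0 0 6 0 0 0"
}}

```text
t: 3.4
eef_pos: [0.5636, 0.0304, 0.0772]
tool_rot: [180.0, -0.0, 7.4]
ft_force: [-2.0, 0.9, 7.1]
grip_width: 0.024
```

```bash
python3 - <<'E'
from h import *
import cv2
cv2.imwrite("pics/scene4.png",cv2.resize(viewer.capture("scene")[180:250,230:330],None,fx=8,fy=8,interpolation=cv2.INTER_CUBIC))
d([.564,.030,.083],7.5)
print(monitor.observe()['ft_force'])
E
```

```text
[ 0.3  0.4 -5.7] [ 0.   -0.04 -0.06]
[-2.16348354  1.37299559  6.91175516]
```

View pics/scene4.png

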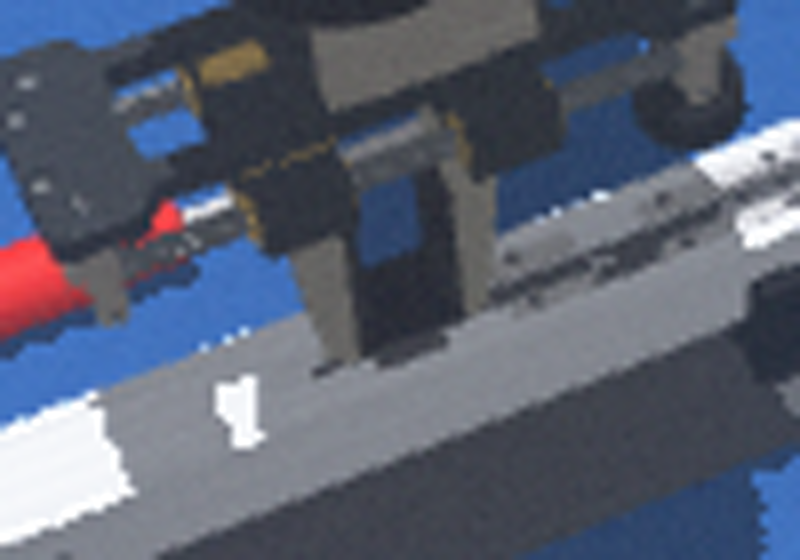

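{"op": "step_arm", "data": {
  "deltas": "0 0 1 0 0 0; 0 0 1.5 0 0 0; 0 -2 1.5 0 0 0; 0 -4 1.5 0 0 0; 0 -4 1.5 0 0 0"
}}

```text
t: 3.95
eef_pos: [0.5632, 0.034, 0.076]
tool_rot: [179.9, -0.0, 7.5]
ft_force: [-1.4, -0.7, 8.2]
grip_width: 0.0239
```

{"op": "step_arm", "data": {
  "deltas": "0 -2 0 0 0 0; 0 -4 0 0 0 0; 0 -7 0 0 0 0; 0 -10 0 0 0 0; 0 -10 0 0 0 0"
}}

```text
t: 4.45
eef_pos: [0.5618, 0.0441, 0.0759]
tool_rot: [180.0, -0.0, 7.5]
ft_force: [-3.5, -0.2, 7.7]
grip_width: 0.0238
```

```bash
python3 - <<'E'
from h import *
import cv2
cv2.imwrite("pics/scene5.png",cv2.resize(viewer.capture("scene")[170:280,180:380],None,fx=4,fy=4,interpolation=cv2.INTER_CUBIC))
for i in range(3):
    print(monitor.observe()['ft_force']); viewer.capture("top")
E
```

```text
[-2.11003127  0.0472737   6.94681051]
[-2.60789656  0.21339827  6.01633918]
[-3.20651055  0.21138691  8.25986176]
```

View pics/scene5.png

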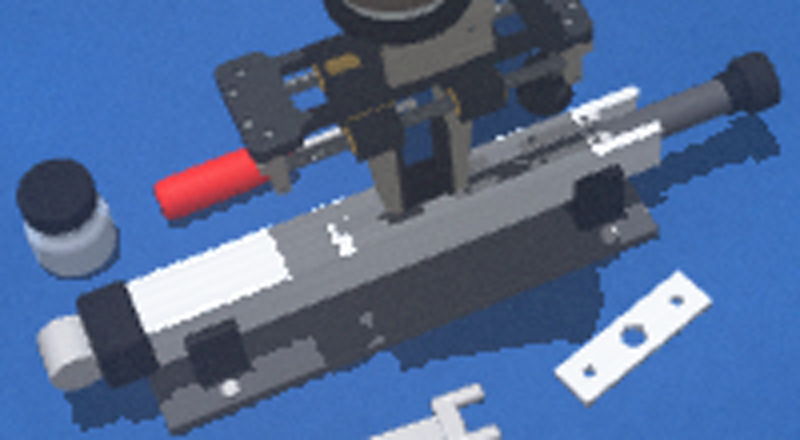

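{"op": "step_arm", "data": {
  "deltas": "-0.5 0 0 0 0 0; -0.5 0 -1 0 0 0; -0.5 0 -2 0 0 0; -0.5 0 -2 0 0 0",
  "fingers": 33
}}

```text
t: 5.05
eef_pos: [0.5609, 0.0442, 0.0769]
tool_rot: [-180.0, 0.0, 7.4]
ft_force: [0.1, -0.2, -0.0]
grip_width: 0.0303
```

{"op": "step_arm", "data": {
  "deltas": "0 -3 0 0 0 0; 0 -8 0 0 0 0; 0 -13 0 0 0 0; 0 -13 0 0 0 0"
}}

```text
t: 5.45
eef_pos: [0.5592, 0.0566, 0.077]
tool_rot: [179.9, 0.0, 7.5]
ft_force: [0.2, -4.6, -1.2]
grip_width: 0.0301
```

```bash
python3 - <<'E'
from h import *
import cv2
cv2.imwrite("pics/scene6.png",cv2.resize(viewer.capture("scene")[170:280,180:380],None,fx=4,fy=4,interpolation=cv2.INTER_CUBIC))
u=np.array([-.1305,.9914])
for i in range(3):
    o=monitor.observe(); print(o['ft_force'],o['eef_pos'],o['grip_width'],(o['eef_pos'][:2]-[.5637,.0297])@u); viewer.capture("top")
E
```

```text
[ 0.22837862 -4.39911859 -1.70845755] [0.55925677 0.05666643 0.07698361] 0.0307268847281691 0.0273143564227023
[ 0.64455377 -4.83821561 -1.34038684] [0.55923748 0.05664637 0.07696631] 0.030809466459413303 0.027296991715049467
[-0.75122791 -4.95072004 -0.54785882] [0.55922075 0.05669401 0.07697784] 0.030487470753344428 0.027346402313483165
```

View pics/scene6.png

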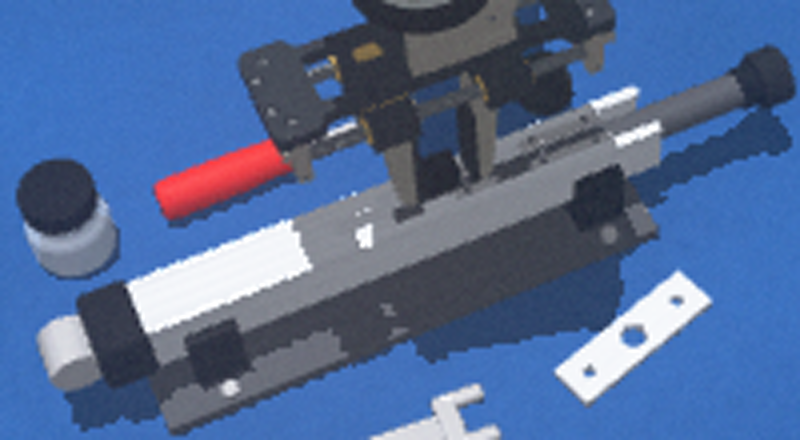

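{"op": "step_arm", "data": {
  "deltas": "0 -6 0 0 0 0; 0 -14 0 0 0 0; 0 -22 0 0 0 0; 0 -28 0 0 0 0; 0 -30 0 0 0 0"
}}

```text
t: 6.15
eef_pos: [0.5552, 0.0866, 0.077]
tool_rot: [179.9, 0.0, 7.5]
ft_force: [0.3, -5.2, -0.3]
grip_width: 0.0305
```

{"op": "step_arm", "data": {
  "deltas": "0 0 0 0 0 0; 0 -1 0 0 0 0; 0 -2 0 0 0 0; 0 -2 0 0 0 0"
}}

```text
t: 6.55
eef_pos: [0.5549, 0.0885, 0.077]
tool_rot: [180.0, 0.0, 7.4]
ft_force: [-0.8, -4.3, -0.8]
grip_width: 0.0301
```

```bash
python3 - <<'E'
from h import *
import cv2
cv2.imwrite("pics/scene7.png",cv2.resize(viewer.capture("scene")[170:270,250:380],None,fx=6,fy=6,interpolation=cv2.INTER_CUBIC))
u=np.array([-.1305,.9914])
for i in range(1):
    o=monitor.observe(); print(o['ft_force'],o['eef_pos'],o['grip_width'],(o['eef_pos'][:2]-[.5637,.0297])@u)
E
```

```text
[-0.28162265 -5.47672279 -1.21992241] [0.5549316  0.08849961 0.0770087 ] 0.030304703564707887 0.0594382085506164
```

View pics/scene7.png

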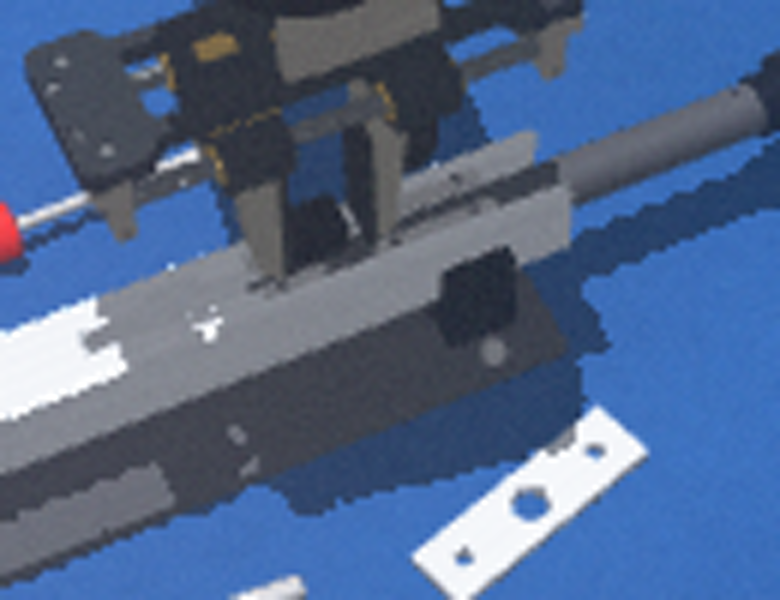

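{"op": "step_arm", "data": {
  "deltas": "0 -1 0 0 0 0; 0 -2 0 0 0 0; 0 -3 0 0 0 0; 0 -4 0 0 0 0; 0 -5 0 0 0 0"
}}

```text
t: 7.1
eef_pos: [0.5542, 0.0937, 0.077]
tool_rot: [-180.0, 0.0, 7.4]
ft_force: [-1.8, -3.9, -0.2]
grip_width: 0.0305
```

{"op": "step_arm", "data": {
  "deltas": "0 -1 0 0 0 0; 0 -2 0 0 0 0; 0 -2 0 0 0 0"
}}

```text
t: 7.4
eef_pos: [0.5539, 0.0961, 0.0771]
tool_rot: [-180.0, 0.0, 7.4]
ft_force: [-2.5, -2.6, 0.2]
grip_width: 0.03
```

{"op": "step_arm", "data": {
  "deltas": "0 -0.5 0 0 0 0; 0 -1 0 0 0 0; 0 -1 0 0 0 0"
}}

```text
t: 7.7
eef_pos: [0.5539, 0.0968, 0.0771]
tool_rot: [-180.0, 0.0, 7.4]
ft_force: [-2.3, -3.2, 1.5]
grip_width: 0.0305
```

```bash
python3 - <<'E'
from h import *
import cv2
cv2.imwrite("pics/scene8.png",cv2.resize(viewer.capture("scene")[170:270,250:380],None,fx=6,fy=6,interpolation=cv2.INTER_CUBIC))
u=np.array([-.1305,.9914])
for i in range(1):
    o=monitor.observe(); print(o['ft_force'],o['eef_pos'],o['grip_width'],(o['eef_pos'][:2]-[.5637,.0297])@u)
E
```

```text
[-1.84448059 -3.71714344  0.30827211] [0.55392939 0.09681236 0.07707141] 0.03057370667237308 0.06781026205552887
```

View pics/scene8.png

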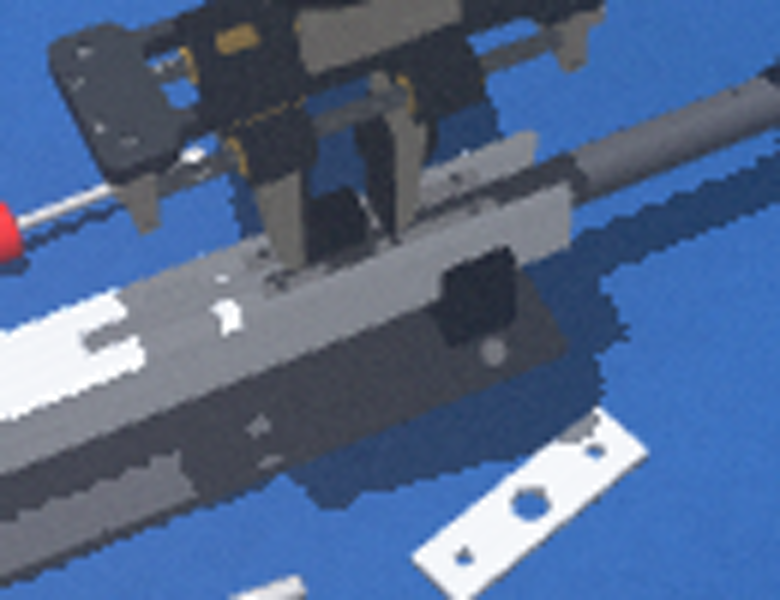

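{"op": "step_arm", "data": {
  "deltas": "0 -0.5 0 0 0 0; 0 -1 0 0 0 0; 0 -1 0 0 0 0"
}}

```text
t: 8.05
eef_pos: [0.5539, 0.0977, 0.0771]
tool_rot: [-180.0, 0.0, 7.4]
ft_force: [-3.2, -4.1, 1.2]
grip_width: 0.0301
```

{"op": "step_arm", "data": {
  "deltas": "0 -0.5 0 0 0 0; 0 -1 0 0 0 0; 0 -1 0 0 0 0"
}}

```text
t: 8.35
eef_pos: [0.5542, 0.0994, 0.0773]
tool_rot: [-179.9, -0.1, 7.4]
ft_force: [-0.9, -0.5, -0.5]
grip_width: 0.0299
```

```bash
python3 - <<'E'
from h import *
import cv2
cv2.imwrite("pics/scene9.png",cv2.resize(viewer.capture("scene")[170:270,250:380],None,fx=6,fy=6,interpolation=cv2.INTER_CUBIC))
u=np.array([-.1305,.9914])
for i in range(1):
    o=monitor.observe(); print(o['ft_force'],o['eef_pos'],o['grip_width'],(o['eef_pos'][:2]-[.5637,.0297])@u)
E
```

```text
[0.06291732 0.42389031 0.72117125] [0.55425612 0.09939558 0.07725658] 0.030372897931984614 0.0703286274478415
```

View pics/scene9.png

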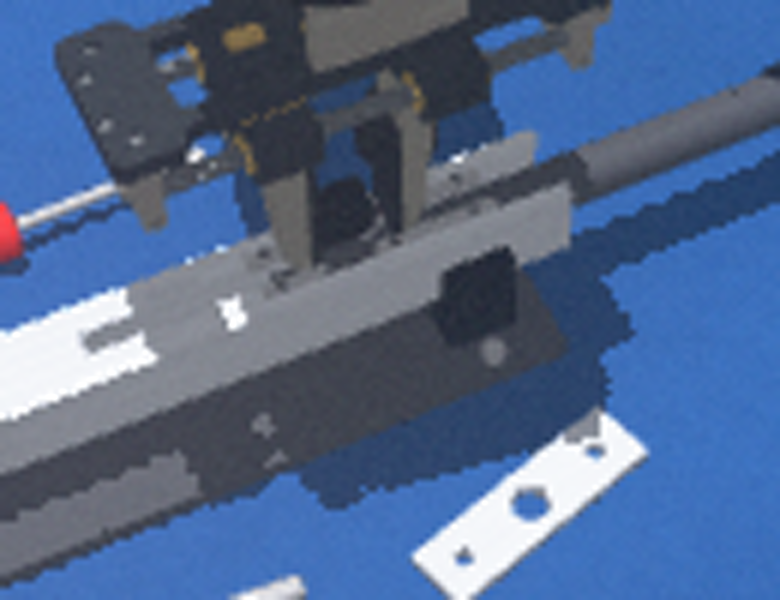

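{"op": "step_arm", "data": {
  "deltas": "0 0 0 0 0 0; 0 0 -0.5 0 0 0; 0 0 -1 0 0 0; 0 0 -20 0 0 0; 0 0 -50 0 0 0",
  "fingers": 60
}}

```text
t: 8.9
eef_pos: [0.552, 0.0988, 0.1256]
tool_rot: [-179.9, 0.3, 7.4]
ft_force: [-0.0, -0.5, -0.2]
grip_width: 0.0553
```

{"op": "step_arm", "data": {
  "deltas": "-30 0 -35 0 0 0; -70 0 -70 0 0 0; -110 0 -80 0 0 0; -140 0 -80 0 0 0; -140 0 -80 0 0 0"
}}

```text
t: 9.4
eef_pos: [0.4128, 0.0807, 0.2073]
tool_rot: [180.0, -0.0, 7.4]
ft_force: [0.8, -0.4, -0.4]
grip_width: 0.0552
```

```bash
python3 - <<'E'
from h import *
import cv2
cv2.imwrite("pics/scene10.png",cv2.resize(viewer.capture("scene")[170:280,180:380],None,fx=4,fy=4,interpolation=cv2.INTER_CUBIC))
cv2.imwrite("pics/top10.png",cv2.resize(viewer.capture("top")[150:235,265:425],None,fx=5,fy=5,interpolation=cv2.INTER_CUBIC))
E
```

```text
(no output)
```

View pics/scene10.png

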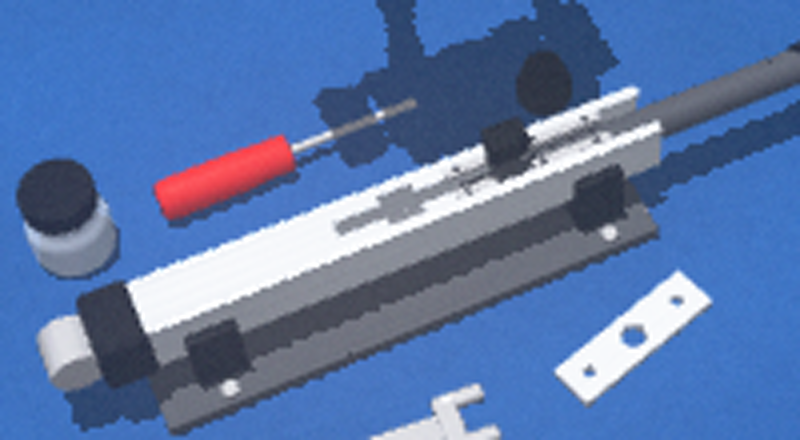

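View pics/top10.png

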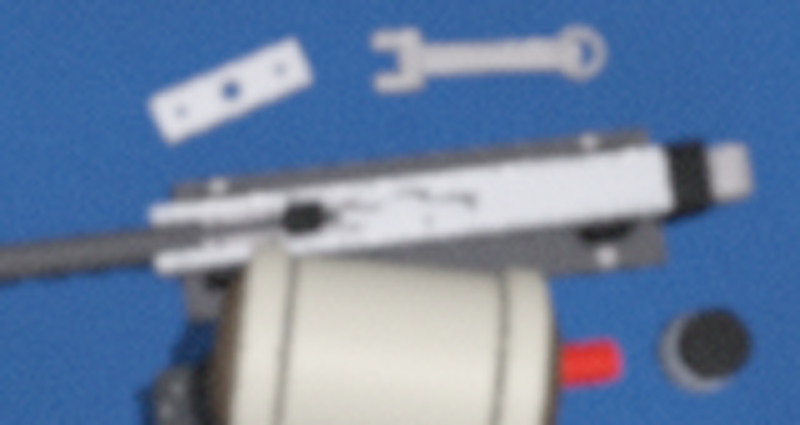

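```bash
python3 - <<'E'
from h import *
u=np.array([-.1305,.9914])
c0=tri(S(401,190),T(413,204)); c1=tri(S(507,147.5),T(304,217)); print(c0,c1,(c1[0]-c0[0])[:2]@u)
for L in (.065,.067,.069):
  for dz in (0,-.0055):
    for n,f,o,k in(("scene",S,(180,170),4),("top",T,(265,150),5)):
        p0=proj(n,[.5637,.0297,.091]); p=proj(n,np.r_[np.array([.5637,.0297])+u*L,.091+dz]); print(L,dz,n,(p-p0)*k)
E
python3 - <<'E'
import cv2
a=cv2.imread("pics/scene0.png")[195:235,255:305]  if 0 else None
i=cv2.imread("pics/scene10.png")
j=cv2.imread("pics/s1.png")
import numpy as np
cv2.imwrite("pics/cmp.png",cv2.resize(np.hstack([j[140:240,350:450],i[98:198,456:556]]),None,fx=4,fy=4))
E
```

```text
(array([0.56386496, 0.0299263 , 0.08492056]), np.float64(0.0002306897787205585)) (array([0.55472015, 0.09549681, 0.08564442]), np.float64(0.000503341853977292)) 0.06620001002652223
0.065 0 scene [105.61238151 -40.50793136]
0.065 0 top [-107.06324678   12.35608647]
0.065 -0.0055 scene [105.94025469 -34.93196818]
0.065 -0.0055 top [-107.41418445   14.00291718]
0.067 0 scene [108.81311955 -41.73558361]
0.067 0 top [-110.36492969   12.73713114]
0.067 -0.0055 scene [109.12789181 -36.15714496]
0.067 -0.0055 top [-110.70222657   14.38249527]
0.069 0 scene [112.01098494 -42.96213403]
0.069 0 top [-113.66705716   13.11822712]
0.069 -0.0055 scene [112.3126796  -37.38122659]
0.069 -0.0055 top [-113.99070959   14.76212426]
```

View pics/cmp.png

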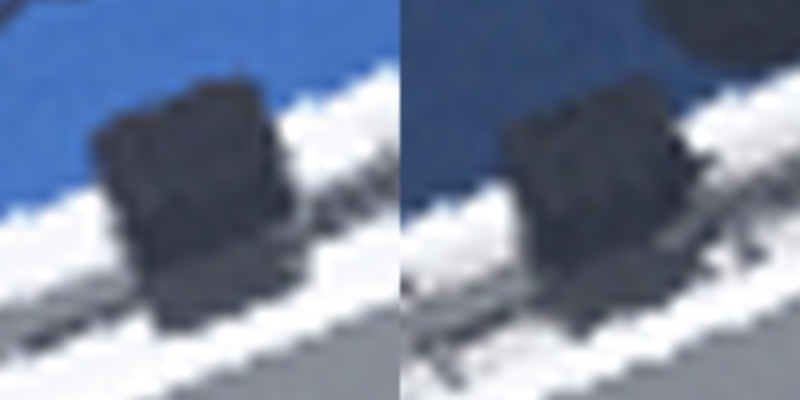

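```bash
python3 - <<'E'
from h import *
print(monitor.observe()['t'],workorder.close_job())
E
```

```text
the job is handed in; nothing more can be done
9.5 None
```

I lengthened the leg by one setting and handed the job in at 9.5 s. The cameras show the button up in the second hole.

**What I did:**
1. I gripped the cap at 15 N and pressed it about 7.5 mm; the spring pushed back with up to about 8 N.
2. I slid it 14 mm out of the first hole, then let go so the tube wall held the button down.
3. I pushed the cap on with the rear finger at about 4–5 N. The button popped up about 66 mm ahead of the first hole.

**Last checks:**
- **Pop-up:** The push force fell to about 0 N there, and the cap rose back to its full height. Triangulated cap height was 85.6 mm, against 84.9 mm with the button up at the start. Both read about 6 mm under the stated 91 mm, so I relied only on the comparison between them.
- **Position:** The earlier camera estimate put the second hole at about 67 mm, which agrees with the 66 mm travel.
- **Other items:** The spanner, plate, jar and spare foot look unmoved. The arm partly hides the screwdriver in the top view, but it looks unmoved in the scene view. The battery was outside the last crops, but the arm never went near it.
- **Robot:** It is clear of everything on the bench.

I did not tug the tube to prove that it is locked.

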